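# Set a bench gauge to a piston: re-notch the carriage, then wheel the spindle in

### The arm

A 6-joint arm with a two-finger parallel gripper is mounted at the origin on the work surface. World frame = base frame: x ahead of the robot, y to its left, z up, the work surface at z = 0. Lengths are in m, angles in rad, forces in N, time in s.
With the tool pointing down it reaches from about 0.3 to 0.85 m from the base axis. Payload 4.2 kg.
Tool frame: the origin (TCP) lies at the very end of the fingers, on their centre line; the grasp point (between the pads) lies 19 mm behind it; z points along the fingers, y is the direction in which the jaws open and shut (so a half turn about z gives the same grasp; the last joint's range is limited). The gripper opens to 91 mm and grips with 3 to 60 N. Pads are 32 mm wide; open, the fingers measure 118 mm over their backs; the gripper's body (76 mm by 178 mm) begins 60 mm behind the grasp point.
Start: joints at [-1.263, 0.32, 1.565, -0, 1.257, -0.02], TCP at [0.185, -0.544, 0.176] pointing down, gripper open.
Joint ranges: [-3.11, 3.11], [-0.84, 2.01], [0.21, 2.61], [-1.34, 4.49], [0.05, 2.63], [-2.56, 2.56]. Speed limits (rad/s): [2.57, 2.57, 3.14, 3.14, 3.14, 3.14].

### API

Orientations are given as a unit quaternion [x, y, z, w].
In Python, from cell import get_obs, snapshot, hand_in gives the robot as it stands.
- The arm moves only by the tool carry_out, never from a script. Its arguments are lists of equal length, an entry for each row: "delta_pos": the shift along the tool's x, y, z each as a share of 0.04 m, from -1 to 1, a list of three; "twist": the turn, a rotation vector about the tool's x, y, z each as a share of 4 degrees, from -1 to 1, a list of three; "claw": the opening, from 0 (shut) to 1 (fully open). A call has 1 to 20 rows; each row shifts and turns the commanded pose from where the row before left it, along the tool's axes as they then stand; what a row does not reach is not made up. A row lasts 1/10 s, in which the tool goes at most 50 mm and 8.59 degrees, less where a joint would pass 70% of its speed; a pose out of reach is approached as far as the arm can. A call with a number of a shift or a turn outside -1 to 1 is refused whole. A call with a gripper value outside its range is refused whole. The fingers move at their own pace and stop on an object; "force" is the grip in N (left out, the last holds). Time passes only in rows, so rows that do not move let the fingers close. It gives the time, the measured TCP pose, the force and the opening at its end, in the units of the state.
- get_obs(): the state, without advancing time (a new reading comes with each control period).
- snapshot(name): name is "scene" or "top" or "wrist"; returns a dict with "image" (400x640x3 uint8, red, green, blue), "fx", "fy", "cx", "cy" (pixels), "origin" and "orientation" of the camera in the world. Camera axes: x right, y up, looking along -z (the intrinsics and any distortion apply to the point x, -y, -z); pixel columns grow to the right and rows downward; lengths in m; the calibration is good to about 2 mm. A picture is of the moment at which its call begins. There is no depth.
- hand_in(): hands the job in, once; it reports no verdict.
The state is a dict: "t": time; "joint_pos": joint angles; "qvel": joint speeds; "tau": joint torques, N m; "tool_pos": TCP position; "tcp_rot": TCP orientation; "ft_force": force on the tool from outside, world axes, zero at the start; "wrist_torque": the same for the moment, N m; "width": finger opening in m.
Only numpy, scipy, OpenCV 4.12 (cv2) and the standard library are available. Lean on these libraries where they do the work, as an engineer would, in place of code of your own. Each camera call takes 0.05 s, during which the arm holds its last target.

### The job

Lift the gauge carriage's spring-loaded release bar and, holding it up, slide the carriage towards the piston to the notch that brings the spindle's pad closest without touching the piston; let go so that the bar drops fully into that notch. Then push the tops of the wheel's spokes away from the robot, spoke after spoke, until the pad holds the piston snugly upright against the anvil. Leave the other parts on the bench alone.

Things in the scene. Friction and masses are not known exactly. Their poses are not given: they have to be found in the camera images.
- bed: grey cast bed of the bench gauge, 120 (x) x 430 (y) x 20 mm high, fixed to the bench. Origin on the bench top under the rail's centre line; its y axis is the sliding direction, from the wheel end towards the anvil; its x axis points away from the robot (yaw within 0.25 rad)
- rack_end (a point): first notch of the steel rack of upright teeth along the bed's +x side (line at x = +42 mm), 20 mm above the bench. Notches every 30 mm towards the bed's +y, 6 in all; walls vertical below, teeth roof-shaped on top, their tips 42 mm above the bench
- carriage_top (a point): centre of the top face of the grey block-shaped carriage (78 mm in the bed's x, from -50 to +28 mm; 90 mm in y; top 91 mm above the bench) that slides along the bed; a 38 mm round boss at its wheel end reaches 104 mm high
- carriage (a joint): position of the carriage along the bed's +y, m: starts latched at about 0 in the first notch; the notches are at 0, 0.03, 0.06, 0.09, 0.12, 0.15, with about 2 mm of play either way. Sliding friction about 1 N, mass about 2 kg with all it carries. It can slide only when the release bar is up
- bar_mid (a point): middle of the release bar: level round steel bar 10 mm thick along the bed's y, 42 mm to +x of the rail's centre line, 165 mm above the bench when down; 80 mm inside between two upright 10 mm posts at +-45 mm in y. Under it the window is open down to 105 mm; beyond it to +x is open air. It rides on the carriage and carries the latch pin (10 mm, round tip) midway
- release (a joint): how far the release bar is lifted, m: 0 = fully down (pin in a notch), 0.027 = top stop. It must be over 0.020 for the pin to pass the teeth. A spring (with its weight) pushes it down with about 5.5 N at the bottom, 8 N at the top. Let go between notches, it slides the carriage into the nearest notch by itself unless the pin balances on a tooth's very tip
- pad_face (a point): centre of the flat end face of the spindle's steel pad (36 mm wide, 30 mm high), facing the bed's +y towards the piston, 85 mm above the bench
- spindle: the steel spindle with its pad, on the carriage; runs out along the bed's +y as the wheel turns (origin in the bed's centre line below the middle of the carriage when run in)
- wheel (a joint): wheel angle, rad, 0 to 4.5; starts between 0 and 0.5; grows as the wheel's top moves to the bed's +x (away from the robot). Each rad runs the spindle out 12 mm (whole stroke 54 mm). One of the five spokes stands straight up at 0. Turning takes about 0.1 N m (2 to 4 N at a spoke's end); it stays where it is left; it stops hard when the pad clamps
- wheel_hub (a point): centre of the wheel at the carriage's -y end, 85 mm above the bench; its axle is along the bed's y, 85 mm from the carriage's middle. Five round steel spokes 10 mm thick, 72 degrees apart, their ends 58 mm from the axle, with 15 mm black ball ends that are look only
- anvil: grey upright block 100 x 35 x 110 mm with a steel work platform (top 50 mm above the bench), clamped on the bed; its place along the bed varies. Axes as the bed's. Origin at the block's underside, 20 mm above the bench, on the rail's centre line, in its front plane; the face plate that stops the piston lies 2 mm to -y of the origin
- piston: loose aluminium engine piston, 80 mm diameter, 70 mm high, about 0.45 kg, standing on the anvil's platform about 2.5 to 5 mm short of the anvil's face, origin at the centre of its underside
- sprocket: bystander: flat dark steel chain wheel, 84 mm diameter, 10 mm thick, lying behind the gauge; origin at its underside's centre
- flange: bystander: round aluminium plate 90 mm with three upright bolts, lying behind the gauge; origin at its underside's centre
- micrometer: bystander: black C-shaped hand micrometer about 85 x 220 mm, lying flat to the left of the gauge; origin at its underside
- spanner: bystander: spanner lying to the right of the gauge
- wristpin: bystander: steel tube 22 mm diameter, 60 mm high, standing on the bed's end behind the anvil; origin at its underside's centre
- old_piston: bystander: second, smaller piston, 72 mm diameter, 62 mm high, standing behind the gauge
- socket: bystander: steel tube-shaped socket 26 mm diameter, 32 mm high, standing on the bench just beyond the bed's rack side; origin at its underside's centre

How it is judged:
On the way, in this order (a step that is already met when the one before it is completed fails the run):
1. the release bar is lifted clear of the teeth (value of joint release above 0.02 m), for 0.1 s.
2. the carriage stands in a further notch close to the piston with the bar dropped fully in, the pad not yet pressing on the piston (value of joint carriage above 0.05 m and value of joint release below 0.004 m and contact force between spindle and piston below 0.2 N and horizontal distance between pad_face and piston below 0.082 m), for 0.2 s.
At the end, for the whole second after the job is handed in: carriage in a notch at least two on from its start, release bar down (within 4 mm); piston upright (0.08 rad), within 12 mm of the rail line, against the anvil (axis at most 43.5 mm from the anvil origin along the bed; 42 is contact), pressed by the pad with over 3 N; piston and wheel at rest (value of joint carriage above 0.05 m and value of joint release below 0.004 m and contact force between spindle and piston above 3 N and angle between piston's own z axis and vertical below 0.08 rad and linear speed of piston below 0.01 m/s and x of piston in the frame of anvil between -0.012 and 0.012 m and y of piston in the frame of anvil above -0.0435 m and velocity of joint wheel between -0.05 and 0.05 rad/s); the robot touches nothing.
It fails at once if the piston is tipped (angle between piston's own z axis and vertical above 0.3 rad).
It fails at once if another part on the bench is shifted by more than 3 cm (distance of any of sprocket, flange, micrometer, spanner, wristpin, old_piston, socket from where it was at the start of the episode above 0.03 m).
It also fails if it takes over 70 s, if anything falls off the work surface, if the arm or the gripper's body presses on something with over 40 N, if the wrist force passes 120 N, or if a joint passes its speed limit or range.

## Working session

There is one attempt and no reset: what is moved stays moved. The work goes in short steps, Python scripts to look and compute and a tool call to move; the robot and the scene stay as the last step left them, time stands still between calls to the robot, and variables do not carry over. Pictures are saved under pics/ and viewed, and the job is handed in when it is done.

Besides the shell and the picture viewer there is one more tool, called in YAML: its name, and indented under it one key for each argument. carry_out: Moves the arm, as the interface text tells. Its arguments: {"type":"object","properties":{"delta_pos":{"type":"array","items":{"type":"array","items":{"type":"number","minimum":-1,"maximum":1}}},"twist":{"type":"array","items":{"type":"array","items":{"type":"number","minimum":-1,"maximum":1}}},"claw":{"type":"array","items":{"type":"number"}},"force":{"type":"number"}},"required":["delta_pos","twist","claw"]}

```bash
ls; mkdir -p pics; python3 - <<'E'
from cell import *
import cv2,json
o=get_obs();print(o)
for n in("scene","top","wrist"):
    s=snapshot(n);cv2.imwrite(f"pics/{n}0.png",s["image"][...,::-1]);print(n,{k:v for k,v in s.items() if k!="image"})
E
```

```text
pics
{'t': 0.0, 'joint_pos': array([-1.26298008e+00,  3.20252211e-01,  1.56567179e+00, -3.78093385e-05,
        1.25741897e+00, -2.00176695e-02]), 'qvel': array([-0.00209713, -0.00031251,  0.00095779, -0.00106903, -0.00120868,
       -0.00072723]), 'tau': array([-1.35367109e-04, -4.12454510e+01, -2.31975782e+01,  7.27406982e-02,
        4.56517248e-02, -1.57318050e-04]), 'tool_pos': array([ 0.1849483 , -0.54383008,  0.17554596]), 'tcp_rot': array([ 9.86594337e-01,  1.63189605e-01, -1.43293352e-04, -8.63533549e-04]), 'ft_force': array([-0.8297861 , -0.33815409,  0.63239857]), 'wrist_torque': array([-0.00147083, -0.03069601,  0.00900532]), 'width': 0.09132261828415465}
scene {'fx': 365.50025695087714, 'fy': 365.50025695087714, 'cx': 316.00709250154813, 'cy': 201.43142479462915, 'origin': array([0.94684352, 0.61458968, 0.77283342]), 'orientation': array([0.09357484, 0.38845051, 0.88809403, 0.22724204])}
top {'fx': 377.2246319748615, 'fy': 377.2246319748615, 'cx': 322.66464671318084, 'cy': 197.309303190707, 'origin': array([0.52332474, 0.0300177 , 1.07127108]), 'orientation': array([ 0.01768384, -0.02671499, -0.70052542,  0.71290794])}
wrist {'fx': 309.08118630706866, 'fy': 309.08118630706866, 'cx': 323.3324701135767, 'cy': 197.7945703966987, 'origin': array([ 0.26075747, -0.51909054,  0.38450022]), 'orientation': array([-0.11783302,  0.08498105, -0.57584643,  0.80454614])}
```

View pics/scene0.png

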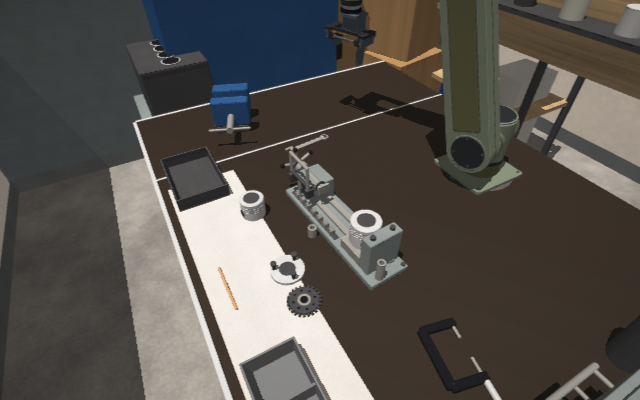

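View pics/top0.png

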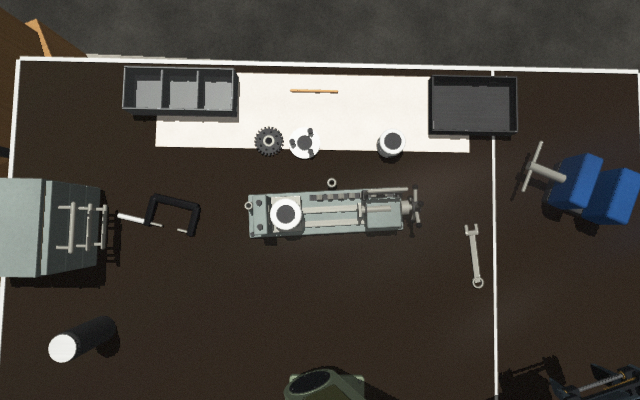

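View pics/wrist0.png

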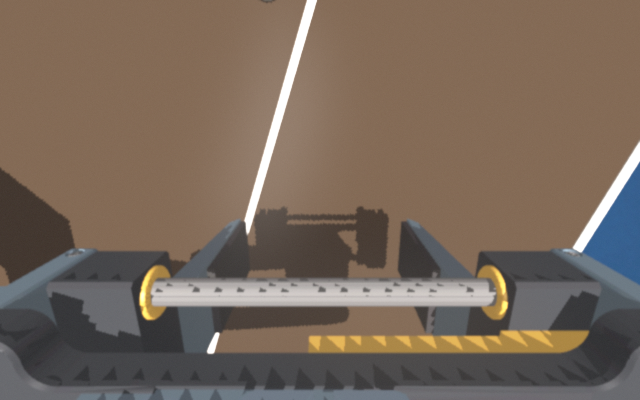

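```bash
python3 - <<'E'
import cv2
t=cv2.imread("pics/top0.png");c=t[165:250,235:435];cv2.imwrite("pics/topc.png",cv2.resize(c,None,fx=4,fy=4,interpolation=cv2.INTER_CUBIC))
t=cv2.imread("pics/scene0.png");c=t[135:290,270:420];cv2.imwrite("pics/scenec.png",cv2.resize(c,None,fx=3.8,fy=3.8,interpolation=cv2.INTER_CUBIC))
E
```

```text
(no output)
```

View pics/topc.png

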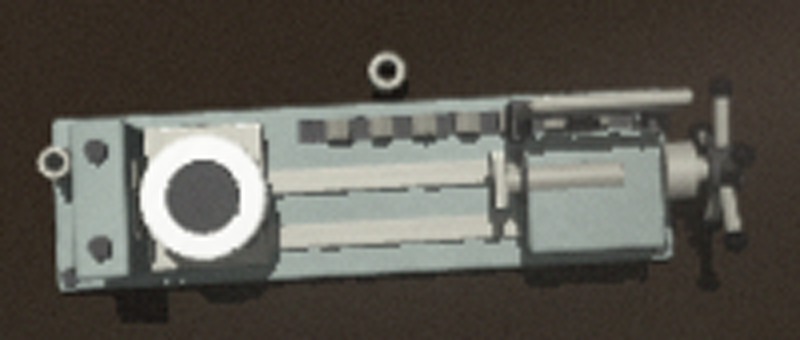

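View pics/scenec.png

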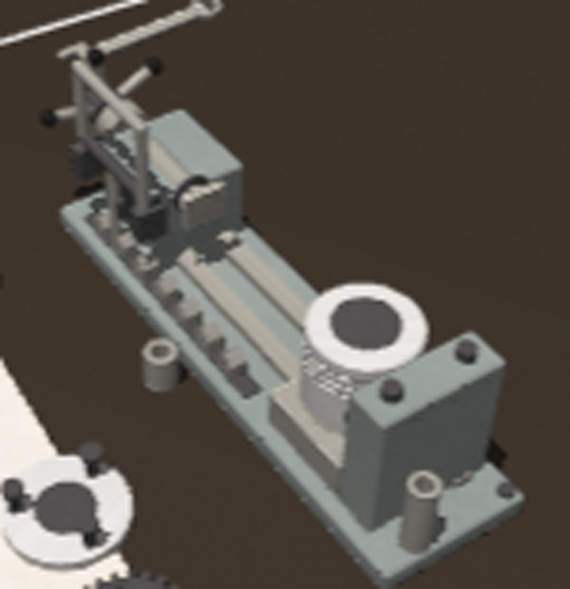

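```bash
cat > h.py <<'E'
import numpy as np
from scipy.spatial.transform import Rotation as R
C={"scene":dict(f=365.50025695,c=(316.00709,201.43142),o=np.array([0.94684352,0.61458968,0.77283342]),q=[0.09357484,0.38845051,0.88809403,0.22724204]),
"top":dict(f=377.22463,c=(322.664647,197.3093),o=np.array([0.52332474,0.0300177,1.07127108]),q=[0.01768384,-0.02671499,-0.70052542,0.71290794])}
def ray(n,u,v):
    c=C[n];d=np.array([(u-c['c'][0])/c['f'],-(v-c['c'][1])/c['f'],-1]);return c['o'],R.from_quat(c['q']).apply(d)
def atz(n,u,v,z):
    o,d=ray(n,u,v);return o+d*(z-o[2])/d[2]
def proj(n,p):
    c=C[n];q=R.from_quat(c['q']).inv().apply(np.atleast_2d(p)-c['o']);return np.c_[c['c'][0]+c['f']*q[:,0]/-q[:,2],c['c'][1]+c['f']*q[:,1]/q[:,2]]
def tri(a,b):
    (o1,d1),(o2,d2)=ray("top",*a),ray("scene",*b)
    A=np.c_[d1,-d2];s=np.linalg.lstsq(A,o2-o1,rcond=None)[0];p,q=o1+d1*s[0],o2+d2*s[1];return (p+q)/2,np.linalg.norm(p-q)
tc=lambda u,v:(235+(u+.5)/4-.5,165+(v+.5)/4-.5)
sc=lambda u,v:(270+(u+.5)/3.8-.5,135+(v+.5)/3.8-.5)
E
python3 - <<'E'
from h import *
np.set_printoptions(precision=4,suppress=True)
for n,p,z in [("bedTL",(57,120),.02),("bedBL",(62,290),.02),("bedBR",(672,258),.02),("barR",(692,97),.165),("barL?",(527,105),.165),("piston",(203,197),.12),("anvFt",(127,124),.13),("anvFb",(129,276),.13),("pad",(491,178),.1),("carTL",(527,136),.091),("carBL",(527,253),.091),("carBR",(666,247),.091),("socket",(386,71),.032),("rackL",(299,132),.042)]:
    print(n,atz("top",*tc(*p),z))
for n,p,z in [("bedTLcorner",(387,580),.02),("bed near whl",(62,213),.02),("bedBL",(521,500),.02),("barRt",(77,63),.165),("barLt",(146,126),.165),("piston",(366,325),.12),("anvft",(345,393),.13),("anvfb",(470,336),.13),("socket",(161,349),.032),("wristpin",(423,484),.08)]:
    print(n,atz("scene",*sc(*p),z))
E
```

```text
bedTL [0.5934 0.2229 0.02  ]
bedBL [0.4756 0.216  0.02  ]
bedBR [ 0.5048 -0.2071  0.02  ]
barR [ 0.6045 -0.1862  0.165 ]
barL? [ 0.5979 -0.0863  0.165 ]
piston [0.5398 0.1115 0.12  ]
anvFt [0.5843 0.1591 0.13  ]
anvFb [0.4899 0.1553 0.13  ]
pad [ 0.5556 -0.0719  0.1   ]
carTL [ 0.5837 -0.096   0.091 ]
carBL [ 0.5077 -0.0968  0.091 ]
carBR [ 0.5131 -0.1872  0.091 ]
socket [ 0.6306 -0.0054  0.032 ]
rackL [0.5866 0.0537 0.042 ]
bedTLcorner [0.5957 0.2309 0.02  ]
bed near whl [ 0.6264 -0.1906  0.02  ]
bedBL [0.4817 0.2222 0.02  ]
barRt [ 0.6054 -0.1862  0.165 ]
barLt [ 0.5958 -0.0919  0.165 ]
piston [0.5423 0.114  0.12  ]
anvft [0.5924 0.1636 0.13  ]
anvfb [0.4962 0.1618 0.13  ]
socket [ 0.6321 -0.0057  0.032 ]
wristpin [0.5641 0.2145 0.08  ]
```

carry_out:
  delta_pos:
    - [0,0,-0.2]
    - [0,0,-0.2]
    - [0,0,-0.2]
    - [0,0,-0.2]
    - [0,0,-0.2]
    - [0,0,-0.2]
    - [0,0,-0.2]
    - [0,0,-0.2]
    - [0,0,-0.2]
    - [0,0,-0.2]
    - [0,0,-0.2]
    - [0,0,-0.2]
    - [0,0,-0.2]
    - [0,0,-0.2]
    - [0,0,-0.2]
    - [0,0,-0.2]
    - [0,0,-0.2]
    - [0,0,-0.2]
    - [0,0,-0.2]
    - [0,0,0]
  twist:
    - [0,0,-0.99]
    - [0,0,-0.99]
    - [0,0,-0.99]
    - [0,0,-0.99]
    - [0,0,-0.99]
    - [0,0,-0.99]
    - [0,0,-0.99]
    - [0,0,-0.99]
    - [0,0,-0.99]
    - [0,0,-0.99]
    - [0,0,-0.99]
    - [0,0,-0.99]
    - [0,0,-0.99]
    - [0,0,-0.99]
    - [0,0,-0.99]
    - [0,0,-0.99]
    - [0,0,-0.99]
    - [0,0,-0.99]
    - [0,0,-0.99]
    - [0,0,0]
  claw: [1,1,1,1,1,1,1,1,1,1,1,1,1,1,1,1,1,1,1,1]

```text
t: 2.15
tool_pos: [0.1853, -0.5447, 0.3291]
tcp_rot: [0.682, 0.731, -0.0, 0.001]
ft_force: [0.3, -0.0, -0.0]
width: 0.0914
```

carry_out:
  delta_pos:
    - [0.72,0.84,0]
    - [0.72,0.84,0]
    - [0.72,0.84,0]
    - [0.72,0.84,0]
    - [0.72,0.84,0]
    - [0.72,0.84,0]
    - [0.72,0.84,0]
    - [0.72,0.84,0]
    - [0.72,0.84,0]
    - [0.72,0.84,0]
    - [0.72,0.84,0]
    - [0.72,0.84,0]
    - [0.72,0.84,0]
    - [0,0,0]
    - [0,0,0]
  twist:
    - [0,0,0]
    - [0,0,0]
    - [0,0,0]
    - [0,0,0]
    - [0,0,0]
    - [0,0,0]
    - [0,0,0]
    - [0,0,0]
    - [0,0,0]
    - [0,0,0]
    - [0,0,0]
    - [0,0,0]
    - [0,0,0]
    - [0,0,0]
    - [0,0,0]
  claw: [1,1,1,1,1,1,1,1,1,1,1,1,1,1,1]

```text
t: 3.65
tool_pos: [0.5946, -0.1396, 0.3271]
tcp_rot: [0.682, 0.732, -0.001, -0.001]
ft_force: [-0.2, -0.4, -0.6]
width: 0.0914
```

```bash
cat > look.py <<'E'
import sys,cv2
from cell import *
tag=sys.argv[1]
for n in sys.argv[2:]:
    s=snapshot(n);im=s["image"][...,::-1]
    cv2.imwrite(f"pics/{n}{tag}_raw.png",im)
    if n=="top": im=cv2.resize(im[165:250,235:435],None,fx=4,fy=4,interpolation=cv2.INTER_CUBIC)
    if n=="scene": im=cv2.resize(im[135:290,270:420],None,fx=3.8,fy=3.8,interpolation=cv2.INTER_CUBIC)
    if n=="wrist": print(repr(s["origin"]),repr(s["orientation"]))
    cv2.imwrite(f"pics/{n}{tag}.png",im)
o=get_obs();print(o["t"],o["tool_pos"],o["ft_force"],o["width"])
E
python3 look.py 1 wrist scene
```

```text
array([ 0.58788202, -0.05941401,  0.53595775]) array([-0.14530455, -0.0038736 ,  0.03547377,  0.98874324])
3.75 [ 0.59385659 -0.14094256  0.32805918] [-0.10943244  0.49969908 -0.26473332] 0.09139886743613572
```

View pics/wrist1.png

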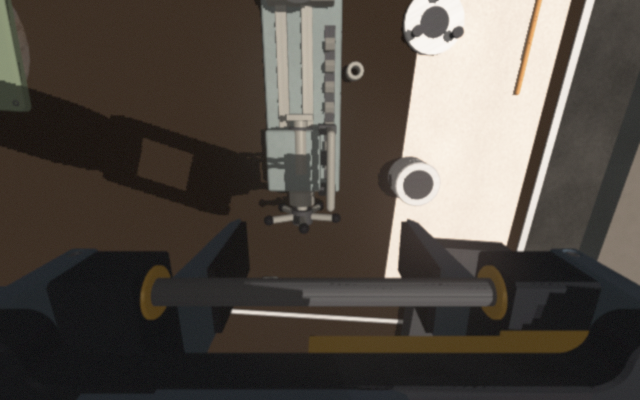

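View pics/scene1.png

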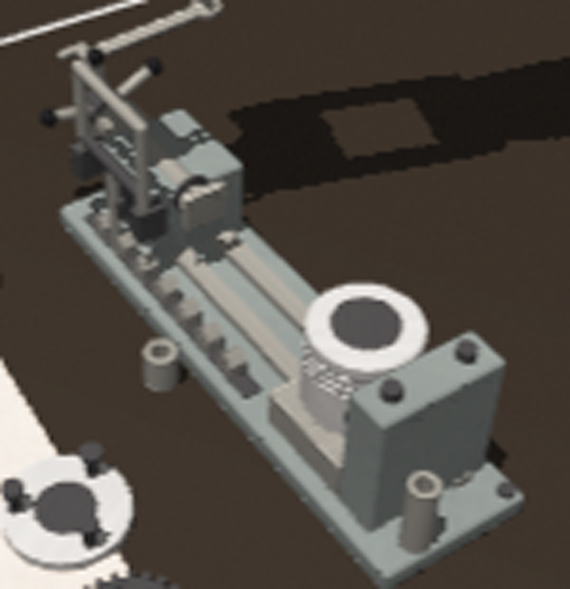

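```bash
python3 - <<'E'
import cv2
t=cv2.imread("pics/wrist1.png");c=t[100:245,240:370];cv2.imwrite("pics/w1c.png",cv2.resize(c,None,fx=4,fy=4,interpolation=cv2.INTER_CUBIC))
E
```

```text
(no output)
```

View pics/w1c.png

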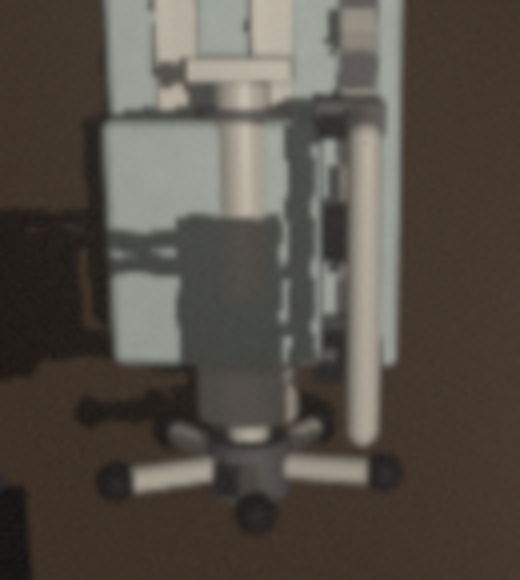

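```bash
python3 - <<'E'
from h import *
np.set_printoptions(precision=4,suppress=True)
C["w"]=dict(f=309.081186,c=(323.33247,197.79457),o=np.array([ 0.58788202, -0.05941401,  0.53595775]),q=[-0.14530455, -0.0038736 ,  0.03547377,  0.98874324])
w=lambda u,v:(240+(u+.5)/4-.5,100+(v+.5)/4-.5)
for n,p,z in [("bar+y",(367,124),.165),("bar-y",(363,446),.165),("padtop edge",(240,59),.1),("ball up",(256,513),.143),("hub",(254,475),.1),("ballL",(115,481),.103),("ballR",(385,471),.103)]:
    print(n,atz("w",*w(*p),z))
B=np.array([.601,-.138]);ex=np.array([.9976,.0689]);ey=np.array([-.0689,.9976])
for n in("w","top","scene"):
  for y in(-.05,0.05): 
    P=np.r_[B+ey*y,.165];print(n,P,proj(n,P))
# wheel candidates
for th in(0,.1,.2,.3,.5):
  hub=B-.042*ex-.085*ey
  out=[]
  for k in range(5):
    a=th+k*2*np.pi/5;P=np.r_[hub+ex*.058*np.sin(a),.085+.058*np.cos(a)];q=proj("w",P)[0];out.append(((q[0]-239.5)*4,(q[1]-99.5)*4))
  print(th,np.round(out,0).tolist())
E
```

```text
bar+y [ 0.5984 -0.0876  0.165 ]
bar-y [ 0.605  -0.1876  0.165 ]
padtop edge [ 0.5554 -0.074   0.1   ]
ball up [ 0.5714 -0.222   0.143 ]
hub [ 0.5681 -0.2245  0.1   ]
ballL [ 0.5165 -0.2295  0.103 ]
ballR [ 0.6168 -0.2182  0.103 ]
w [ 0.6044 -0.1879  0.165 ] [[329.9063 211.3161]]
w [ 0.5976 -0.0881  0.165 ] [[330.6283 130.9953]]
top [ 0.6044 -0.1879  0.165 ] [[408.3376 188.9245]]
top [ 0.5976 -0.0881  0.165 ] [[367.1238 191.0178]]
scene [ 0.6044 -0.1879  0.165 ] [[289.9472 150.8172]]
scene [ 0.5976 -0.0881  0.165 ] [[308.1178 168.7343]]
0 [[237.0, 522.0], [393.0, 481.0], [337.0, 427.0], [176.0, 426.0], [98.0, 480.0]]
0.1 [[254.0, 522.0], [396.0, 476.0], [326.0, 424.0], [164.0, 429.0], [101.0, 485.0]]
0.2 [[271.0, 521.0], [398.0, 471.0], [314.0, 422.0], [153.0, 432.0], [105.0, 491.0]]
0.3 [[287.0, 520.0], [399.0, 465.0], [301.0, 421.0], [143.0, 435.0], [111.0, 496.0]]
0.5 [[319.0, 515.0], [395.0, 455.0], [275.0, 419.0], [124.0, 443.0], [128.0, 505.0]]
```

carry_out:
  delta_pos:
    - [0.05,0.175,0]
    - [0,0,0.57]
    - [0,0,0.57]
    - [0,0,0.57]
    - [0,0,0.57]
    - [0,0,0.57]
    - [0,0,0.57]
    - [0,0,0.57]
    - [0,0,0.57]
    - [0,0,0]
    - [0,0,0]
    - [0,0,0]
  twist:
    - [0,0,0]
    - [0,0,0]
    - [0,0,0]
    - [0,0,0]
    - [0,0,0]
    - [0,0,0]
    - [0,0,0]
    - [0,0,0]
    - [0,0,0]
    - [0,0,0]
    - [0,0,0]
    - [0,0,0]
  claw: [1,1,1,1,1,1,1,1,1,0.6,0.4,0.4]
  force: 30

```text
t: 4.95
tool_pos: [0.6024, -0.1384, 0.1477]
tcp_rot: [0.682, 0.731, 0.001, 0.001]
ft_force: [0.3, -0.4, 0.2]
width: 0.0703
```

```bash
python3 look.py 2 wrist scene
```

```text
array([ 0.59464638, -0.05806475,  0.35650936]) array([-0.14577046, -0.00646289,  0.03434484,  0.98870098])
5.05 [ 0.60232458 -0.13821791  0.14757857] [-0.44710717 -0.00435639 -0.93802872] 0.06209534389024352
```

View pics/wrist2.png

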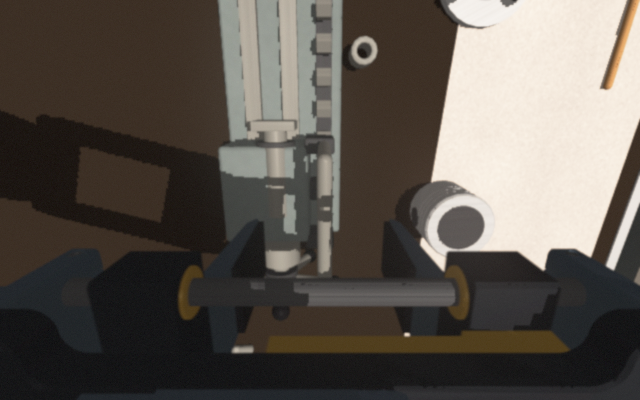

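View pics/scene2.png

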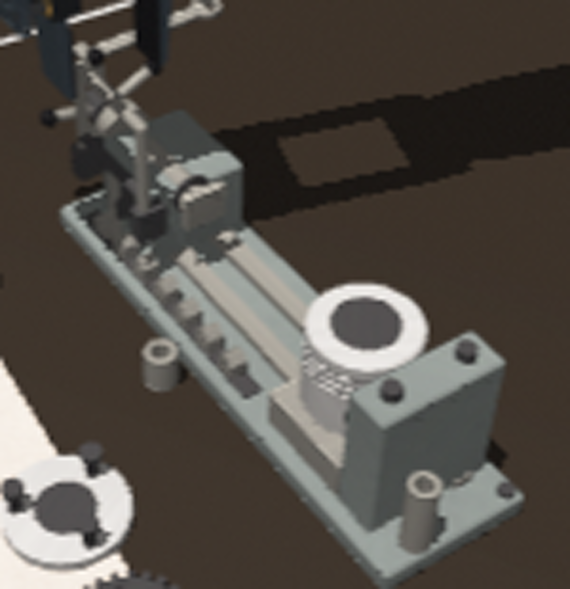

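```bash
python3 - <<'E'
from h import *
np.set_printoptions(precision=1,suppress=True)
C["w"]=dict(f=309.081186,c=(323.33247,197.79457),o=np.array([ 0.59464638, -0.05806475,  0.35650936]),q=[-0.14577046, -0.00646289,  0.03434484,  0.98870098])
B=np.array([.6012,-.138]);ex=np.array([.9976,.0689]);ey=np.array([-.0689,.9976])
for a in(-.031,0,.031):
  for b in(-.016,0,.016):
    P=np.r_[np.array([.6023,-.1383])+a*ex+b*ey,.1476];q=proj("scene",P)[0];print(a,b,proj("w",P)[0],(q-[269.5,134.5])*3.8)
for y in(-.05,0.05): 
    P=np.r_[B+ey*y,.165];print(P,proj("w",P))
E
```

```text
-0.031 -0.016 [283.2 241.4] [135.  90.]
-0.031 0 [282.4 221.1] [146.  100.6]
-0.031 0.016 [281.6 199.9] [157.3 111.4]
0 -0.016 [325.3 241.4] [ 99.6 103.5]
0 0 [325.3 221.1] [110.4 114.3]
0 0.016 [325.4 199.9] [121.4 125.4]
0.031 -0.016 [367.3 241.4] [ 63.4 117.2]
0.031 0 [368.2 221.1] [ 74.  128.3]
0.031 0.016 [369.2 199.9] [ 84.8 139.7]
[ 0.6 -0.2  0.2] [[323.9 294.8]]
[ 0.6 -0.1  0.2] [[324.1 155.4]]
```

View pics/scene2_raw.png

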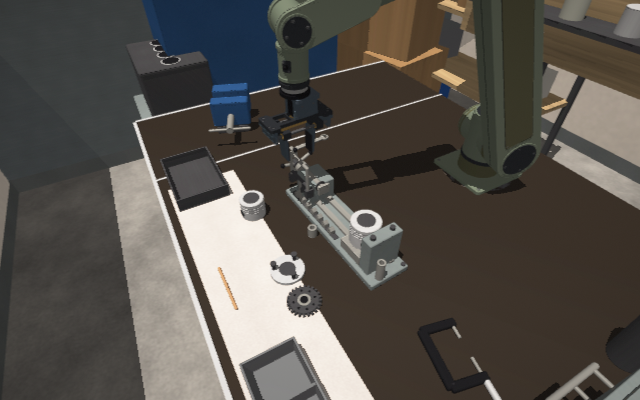

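```bash
python3 - <<'E'
import cv2
from cell import *
s=snapshot("scene");im=s["image"][...,::-1]
cv2.imwrite("pics/s3.png",cv2.resize(im[115:205,260:350],None,fx=6.5,fy=6.5,interpolation=cv2.INTER_CUBIC))
o=get_obs();print(o["t"],o["tool_pos"],o["width"])
E
```

```text
5.1 [ 0.60219531 -0.13806467  0.14737012] 0.05814669154545312
```

View pics/s3.png

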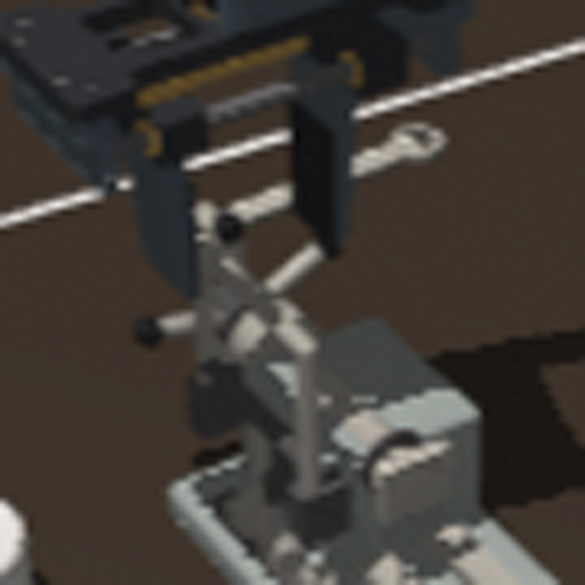

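```bash
python3 - <<'E'
import cv2
from cell import *
s=snapshot("wrist");im=s["image"][...,::-1];print(s["origin"],s["orientation"])
cv2.imwrite("pics/w3.png",cv2.resize(im[110:310,200:420],None,fx=3,fy=3,interpolation=cv2.INTER_CUBIC))
from h import *
np.set_printoptions(precision=1,suppress=True)
C["w"]=dict(f=309.081186,c=(323.33247,197.79457),o=s["origin"],q=s["orientation"])
B=np.array([.6012,-.138]);ex=np.array([.9976,.0689]);ey=np.array([-.0689,.9976])
def p(x,y,z): return (proj("w",np.r_[B+(x-.042)*ex+y*ey,z])[0]-[199.67,109.67])*3
for n,a in [("bar+",(.042,.05,.165)),("bar-",(.042,-.05,.165)),("carBL",(-.05,.045,.091)),("carTL",(.028,.045,.091)),("hub",(0,-.085,.085)),("ball",(.006,-.085,.143))]: print(n,p(*a))
q=(proj("w",[[.6306,-.0054,.032]])[0]-[199.67,109.67])*3;print("sock",q)
print(get_obs())
E
```

```text
[ 0.59446043 -0.05774697  0.3561611 ] [-0.14569432 -0.00620923  0.03464828  0.98870325]
bar+ [374.5 139.1]
bar- [373.5 557.7]
carBL [ 49.7 114.9]
carTL [323.8 115.2]
hub [245.4 506.4]
ball [240.2 621.5]
sock [ 493.2 -177.5]
{'t': 5.15, 'joint_pos': array([-0.2,  0.4,  1.5, -0. ,  1.2, -0.3]), 'qvel': array([ 0.,  0.,  0.,  0., -0.,  0.]), 'tau': array([ -0.1, -45.5, -23. ,   0.1,   0. ,   0. ]), 'tool_pos': array([ 0.6, -0.1,  0.1]), 'tcp_rot': array([0.7, 0.7, 0. , 0. ]), 'ft_force': array([ 0.2, -0. , -0.4]), 'wrist_torque': array([ 0.1, -0.1, -0. ]), 'width': 0.054028199443503254}
```

View pics/w3.png

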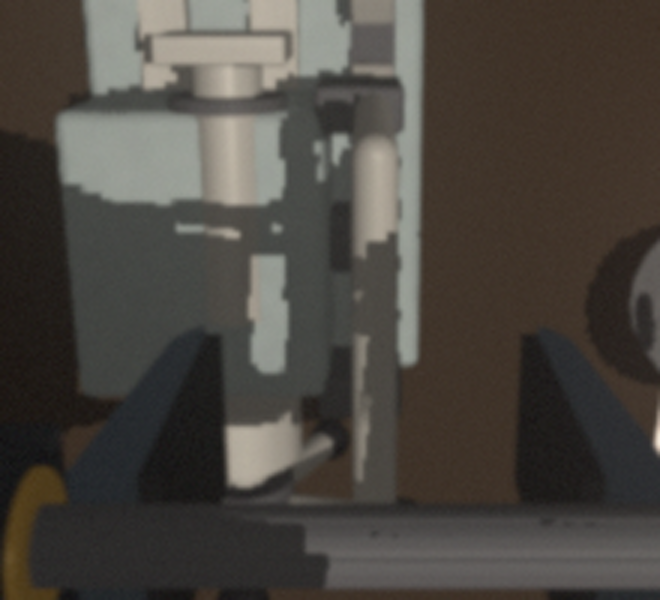

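carry_out:
  delta_pos:
    - [0,0,0]
    - [0,0,0]
    - [0,0,0]
    - [0,0,0]
    - [0,0,0]
    - [0,0,0]
    - [0,0,0]
    - [0,0,0]
  twist:
    - [0,0,0]
    - [0,0,0]
    - [0,0,0]
    - [0,0,0]
    - [0,0,0]
    - [0,0,0]
    - [0,0,0]
    - [0,0,0]
  claw: [0,0,0,0,0,0,0,0]
  force: 25

```text
t: 5.95
tool_pos: [0.6014, -0.1378, 0.1459]
tcp_rot: [0.682, 0.731, -0.0, 0.0]
ft_force: [0.9, 0.1, -0.0]
width: 0.0004
```

```bash
python3 look.py 4 wrist; python3 - <<'E'
import cv2
from cell import *
s=snapshot("scene");im=s["image"][...,::-1]
cv2.imwrite("pics/s4.png",cv2.resize(im[115:205,260:350],None,fx=6.5,fy=6.5,interpolation=cv2.INTER_CUBIC))
E
```

```text
array([ 0.59423577, -0.05759538,  0.3548114 ]) array([-0.14535372, -0.00500499,  0.03493892,  0.98874998])
6.0 [ 0.60143214 -0.13780189  0.14593015] [ 1.05306642 -0.29845254 -0.18284982] 0.00034683143865536775
```

View pics/s4.png

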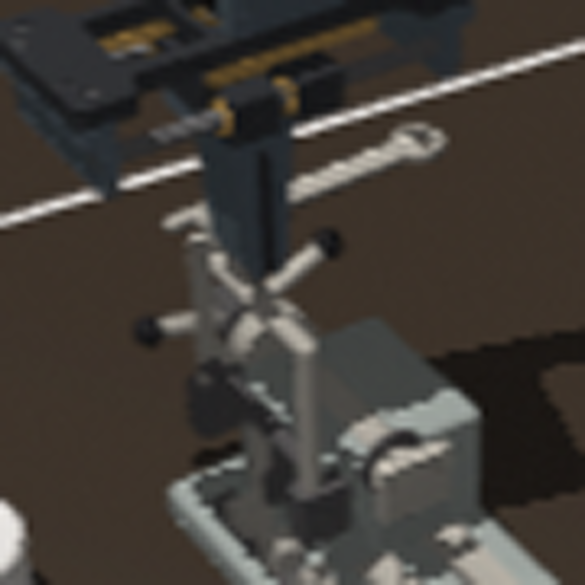

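View pics/wrist4.png

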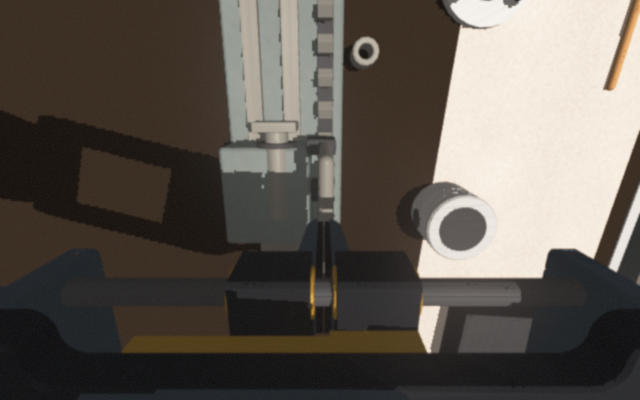

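carry_out:
  delta_pos:
    - [0,0,0]
    - [0,0,0]
    - [0,0,0]
    - [0,0,0]
    - [0,0,0]
    - [0,0,0]
    - [0,0,0.3]
    - [0,0,0.3]
    - [0,0,0.3]
    - [0,0,0]
    - [0,0,0]
    - [0,0,0]
    - [0,0,0]
    - [0,0,0]
    - [0,0,0]
    - [0,0,0]
  twist:
    - [0,0,0]
    - [0,0,0]
    - [0,0,0]
    - [0,0,0]
    - [0,0,0]
    - [0,0,0]
    - [0,0,0]
    - [0,0,0]
    - [0,0,0]
    - [0,0,0]
    - [0,0,0]
    - [0,0,0]
    - [0,0,0]
    - [0,0,0]
    - [0,0,0]
    - [0,0,0]
  claw: [0.5,0.5,0.5,0.5,0.5,0.5,0.5,0.5,0.5,0,0,0,0,0,0,0]
  force: 30

```text
t: 7.65
tool_pos: [0.6029, -0.1378, 0.1106]
tcp_rot: [0.682, 0.731, 0.001, 0.001]
ft_force: [5.4, 0.8, -0.6]
width: 0.0094
```

```bash
cat > s.py <<'E'
import cv2,sys
from cell import *
s=snapshot("scene");im=s["image"][...,::-1]
x=int(sys.argv[2]) if len(sys.argv)>2 else 260
y=int(sys.argv[3]) if len(sys.argv)>3 else 115
cv2.imwrite(f"pics/s{sys.argv[1]}.png",cv2.resize(im[y:y+90,x:x+110],None,fx=6.5,fy=6.5,interpolation=cv2.INTER_CUBIC))
o=get_obs();print(o["t"],o["tool_pos"],o["ft_force"],o["width"])
E
python3 s.py 5
```

```text
7.7 [ 0.60293723 -0.1378497   0.11055658] [ 4.72040588  1.45553828 -0.64686852] 0.009355392331094049
```

View pics/s5.png

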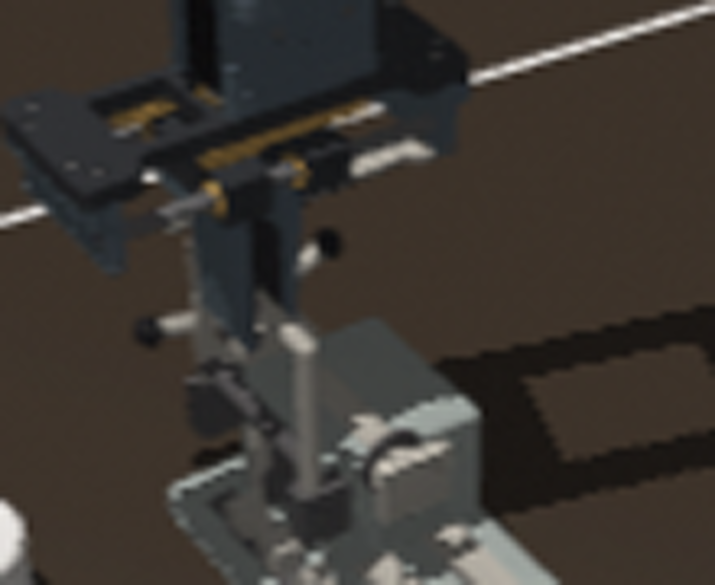

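carry_out:
  delta_pos:
    - [0,0,-0.2]
    - [0,0,-0.2]
    - [0,0,-0.2]
    - [0,0,0]
    - [0,0,0]
  twist:
    - [0,0,0]
    - [0,0,0]
    - [0,0,0]
    - [0,0,0]
    - [0,0,0]
  claw: [0,0,0,0,0]
  force: 40

```text
t: 8.2
tool_pos: [0.6028, -0.1378, 0.133]
tcp_rot: [0.682, 0.731, 0.001, 0.001]
ft_force: [7.2, 0.5, -7.6]
width: 0.0094
```

```bash
python3 s.py 6
```

```text
8.25 [ 0.60277828 -0.13774784  0.13289254] [ 7.25761087 -0.3218159  -7.59334699] 0.009132133537577736
```

View pics/s6.png

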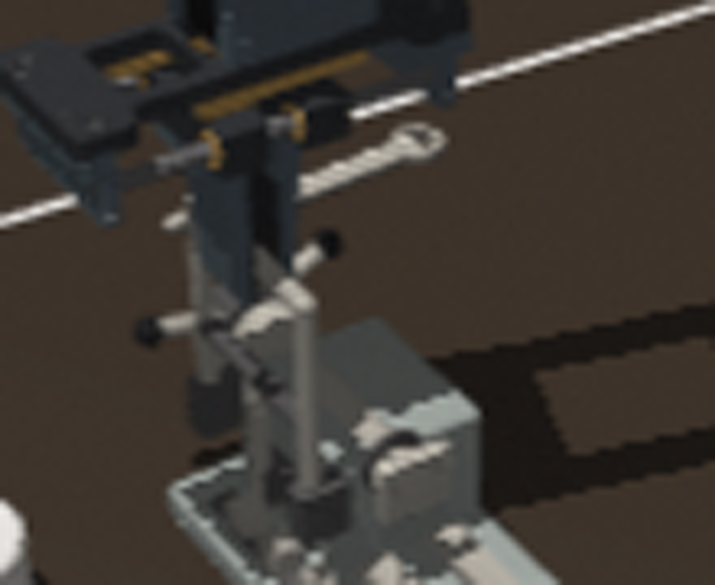

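carry_out:
  delta_pos:
    - [0,0.03,-0.04]
    - [0.05,0,0]
    - [0.1,0,0]
    - [0.2,0,0]
    - [0.25,0,0]
    - [0.3,0,0]
    - [0.3,0,0]
    - [0.3,0,0]
    - [0.3,0,0]
    - [0.3,0,0]
    - [0.3,0,0]
    - [0.25,0,0]
    - [0.25,0,0]
    - [0.2,0,0]
    - [0.1,0,0]
    - [0.05,0,0]
    - [0.05,0,0]
    - [0,0,0]
    - [0,0,0]
    - [0,0,0]
  twist:
    - [0,0,0]
    - [0,0,0]
    - [0,0,0]
    - [0,0,0]
    - [0,0,0]
    - [0,0,0]
    - [0,0,0]
    - [0,0,0]
    - [0,0,0]
    - [0,0,0]
    - [0,0,0]
    - [0,0,0]
    - [0,0,0]
    - [0,0,0]
    - [0,0,0]
    - [0,0,0]
    - [0,0,0]
    - [0,0,0]
    - [0,0,0]
    - [0,0,0]
  claw: [0,0,0,0,0,0,0,0,0,0,0,0,0,0,0,0,0,0,0,0]
  force: 40

```text
t: 10.25
tool_pos: [0.5934, -0.006, 0.1343]
tcp_rot: [0.682, 0.732, -0.0, -0.0]
ft_force: [5.7, 0.9, -8.0]
width: 0.0092
```

```bash
python3 look.py 7 scene wrist
```

```text
array([0.58634054, 0.07423303, 0.34315568]) array([-0.14531072, -0.00470069,  0.03502594,  0.98875471])
10.35 [ 0.59343396 -0.00596383  0.13427746] [ 5.1446265   0.72809184 -7.53835744] 0.008830232696415622
```

View pics/scene7.png

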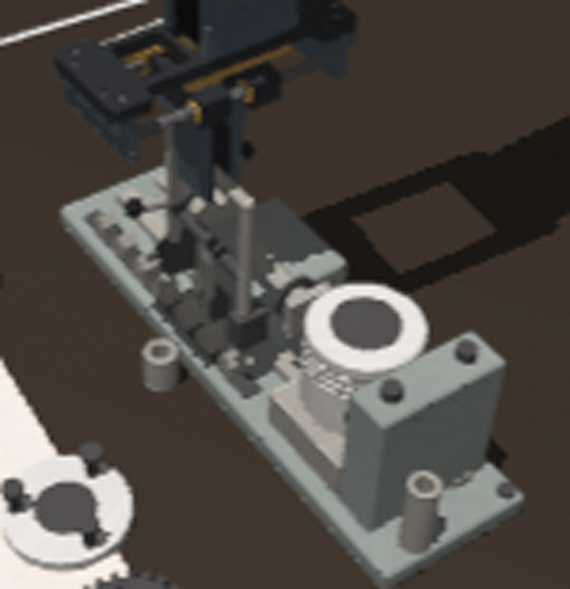

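View pics/wrist7.png

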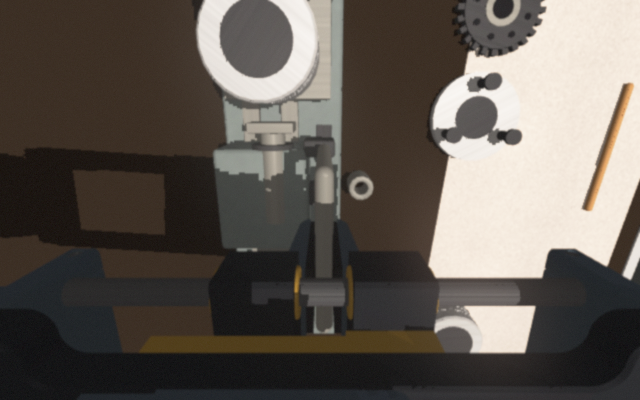

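carry_out:
  delta_pos:
    - [-0.1,0,0]
    - [-0.1,0,0]
    - [-0.1,0,0]
    - [0,0,0]
    - [0,0,0]
  twist:
    - [0,0,0]
    - [0,0,0]
    - [0,0,0]
    - [0,0,0]
    - [0,0,0]
  claw: [0,0,0,0,0]
  force: 40

```text
t: 10.85
tool_pos: [0.5943, -0.0186, 0.1343]
tcp_rot: [0.682, 0.731, -0.001, 0.0]
ft_force: [5.1, -1.5, -8.7]
width: 0.0089
```

```bash
python3 - <<'E'
from cell import *
import cv2
from h import *
np.set_printoptions(precision=1,suppress=True)
s=snapshot("wrist");im=s["image"][...,::-1]
cv2.imwrite("pics/w8.png",cv2.resize(im[0:200,190:380],None,fx=3,fy=3,interpolation=cv2.INTER_CUBIC))
C["w"]=dict(f=309.081186,c=(323.33247,197.79457),o=s["origin"],q=s["orientation"])
print(repr(s["origin"]),repr(s["orientation"]))
B=np.array([.6012,-.138]);ex=np.array([.9976,.0689]);ey=np.array([-.0689,.9976])
g=lambda P:(proj("w",P)-[189.67,-.33])*3
print("piston low rim",g(np.array([[*(np.array([.541,.1128])-.04*ey),.12]])), g(np.array([[*(np.array([.541,.1128])-.04*ey),.05]])))
for d in(.065,.07,.075):print("pad",d,g(np.array([[*(B-.042*ex+(.12+d)*ey),.1]])))
print(get_obs()["tool_pos"])
E
```

```text
array([0.6, 0.1, 0.3]) array([-0.1, -0. ,  0. ,  1. ])
piston low rim [[213.5 249.8]] [[259.1 265.6]]
pad 0.065 [[238.2 377.3]]
pad 0.07 [[237.3 357.1]]
pad 0.075 [[236.3 336.7]]
[ 0.6 -0.   0.1]
```

View pics/w8.png

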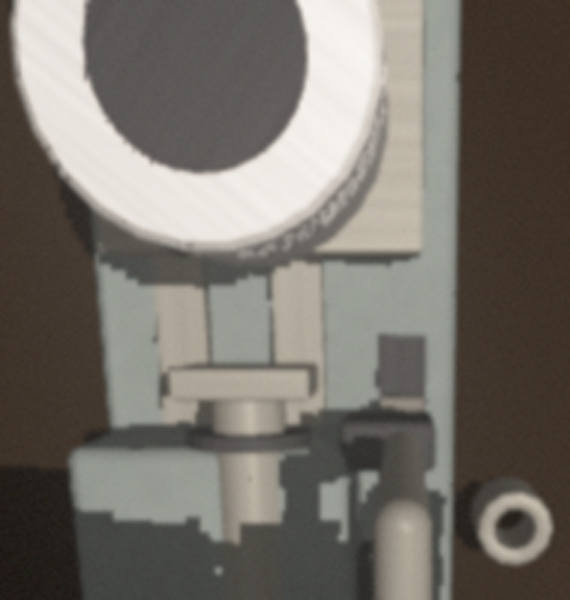

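carry_out:
  delta_pos:
    - [0,0,0.1]
    - [0,0,0.2]
    - [0,0,0.2]
    - [0,0,0]
    - [0,0,0]
    - [0,0,0]
    - [0,0,0]
    - [0,0,0]
    - [0,0,-0.5]
    - [0,0,-0.8]
    - [0,0,-0.8]
    - [0,0,-0.8]
    - [0,0,-0.5]
    - [0,0,0]
  twist:
    - [0,0,0]
    - [0,0,0]
    - [0,0,0]
    - [0,0,0]
    - [0,0,0]
    - [0,0,0]
    - [0,0,0]
    - [0,0,0]
    - [0,0,0]
    - [0,0,0]
    - [0,0,0]
    - [0,0,0]
    - [0,0,0]
    - [0,0,0]
  claw: [0,0,0,0.4,0.4,0.4,0.4,0.4,0.4,0.4,0.4,0.4,0.4,0.4]

```text
t: 12.3
tool_pos: [0.5958, -0.0181, 0.2551]
tcp_rot: [0.682, 0.731, 0.002, 0.003]
ft_force: [0.2, -0.1, -0.5]
width: 0.0359
```

```bash
python3 look.py 9 scene wrist
```

```text
array([0.58688282, 0.06221908, 0.46156737]) array([-0.14547648, -0.00640617,  0.03474183,  0.98873078])
12.4 [ 0.59379048 -0.01798062  0.25103945] [ 0.10641916 -0.8430737  -0.1611196 ] 0.03634927876530633
```

View pics/scene9.png

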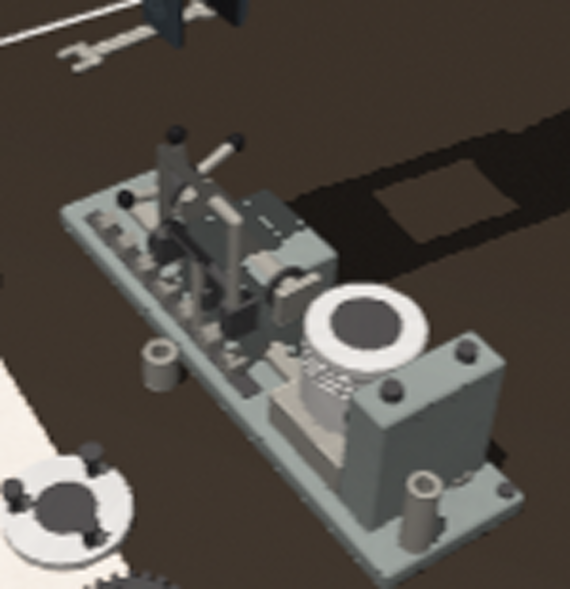

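View pics/wrist9.png

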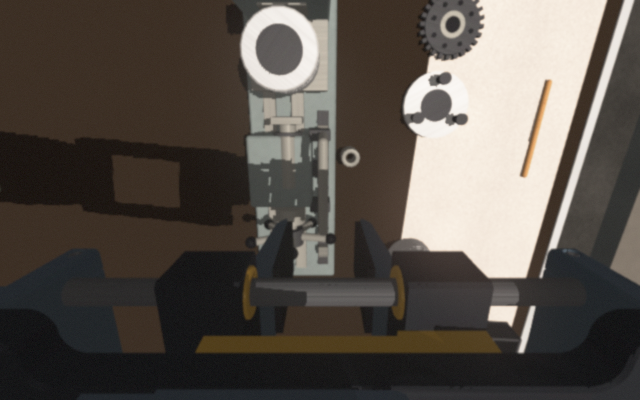

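```bash
python3 s.py 10 280 145; python3 - <<'E'
import cv2
from h import *
np.set_printoptions(precision=1,suppress=True)
B=np.array([.6012,-.138]);ex=np.array([.9976,.0689]);ey=np.array([-.0689,.9976])
B=B+.12*ey
for z in(.165,.17,.192):
  for y in(-.05,.05):print("bar",z,y,(proj("scene",np.r_[B+y*ey,z])[0]-[279.5,144.5])*6.5)
for th in(0,.1,.2,.3):
  hub=B-.042*ex-.085*ey
  print(th,[((proj("scene",np.r_[hub+ex*.058*np.sin(a),.085+.058*np.cos(a)])[0]-[279.5,144.5])*6.5).round().tolist() for a in th+np.arange(5)*2*np.pi/5])
print(hub)
E
```

```text
12.45 [ 0.59336901 -0.01796676  0.2501299 ] [-0.38064294 -0.68742618  0.00347937] 0.036678080643337954
bar 0.165 -0.05 [211.  182.7]
bar 0.165 0.05 [348.5 318.4]
bar 0.17 -0.05 [210.8 173.1]
bar 0.17 0.05 [348.8 308.6]
bar 0.192 -0.05 [209.8 130.1]
bar 0.192 0.05 [350.1 264.8]
0 [[251.0, 147.0], [145.0, 263.0], [190.0, 355.0], [314.0, 301.0], [354.0, 177.0]]
0.1 [[240.0, 153.0], [143.0, 274.0], [199.0, 356.0], [322.0, 292.0], [351.0, 169.0]]
0.2 [[229.0, 159.0], [142.0, 285.0], [209.0, 356.0], [330.0, 282.0], [346.0, 162.0]]
0.3 [[218.0, 166.0], [141.0, 295.0], [219.0, 355.0], [336.0, 272.0], [341.0, 156.0]]
[ 0.6 -0.1]
```

View pics/s10.png

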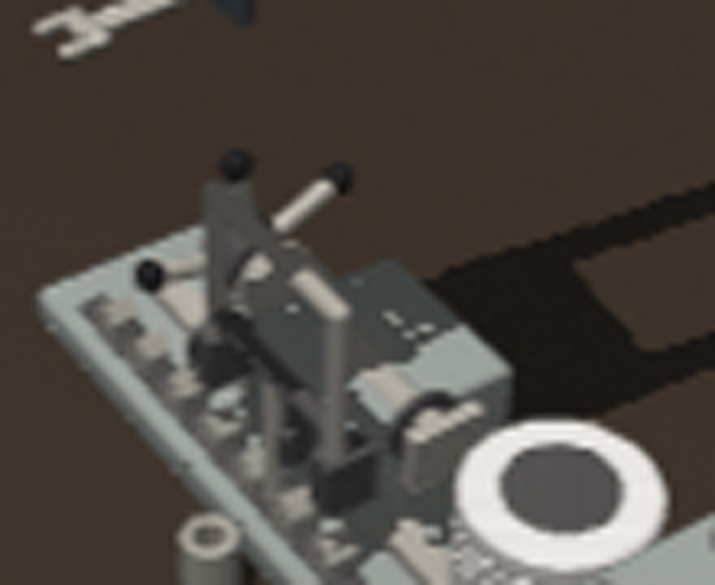

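carry_out:
  delta_pos:
    - [-0.577,-0.44,0]
    - [-0.577,-0.44,0]
    - [-0.577,-0.44,0]
    - [-0.577,-0.44,0]
    - [0,0,0]
    - [0,0,0.5]
    - [0,0,0.8]
    - [0,0,0.8]
    - [0,0,0.8]
    - [0,0,0.4]
    - [0,0,0.2]
    - [0,0,0]
    - [0,0,0]
  twist:
    - [0,0,0]
    - [0,0,0]
    - [0,0,0]
    - [0,0,0]
    - [0,0,0]
    - [0,0,0]
    - [0,0,0]
    - [0,0,0]
    - [0,0,0]
    - [0,0,0]
    - [0,0,0]
    - [0,0,0]
    - [0,0,0]
  claw: [0,0,0,0,0,0,0,0,0,0,0,0,0]

```text
t: 13.75
tool_pos: [0.5311, -0.1149, 0.1119]
tcp_rot: [0.682, 0.732, 0.0, 0.0]
ft_force: [0.3, 0.0, 0.9]
width: 0.0005
```

```bash
python3 s.py 11 280 125; python3 look.py 11 wrist
```

```text
13.8 [ 0.53132282 -0.11505168  0.11241023] [ 0.14358552 -0.09932736 -0.07586935] 0.0002769626086994559
array([ 0.52372534, -0.03476555,  0.32123944]) array([-0.14554962, -0.00590423,  0.03487935,  0.9887183 ])
13.85 [ 0.53136969 -0.11512862  0.11259286] [ 0.40327038 -0.1367838   0.45658035] 0.0005803186403496655
```

View pics/s11.png

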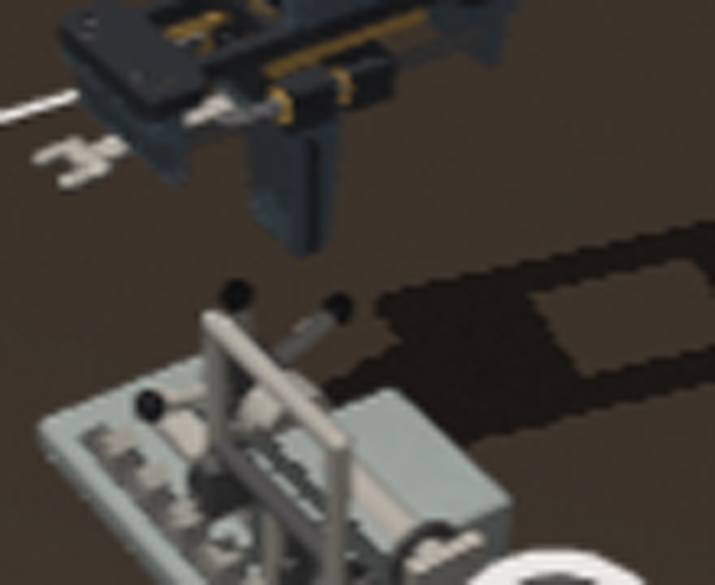

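View pics/wrist11.png

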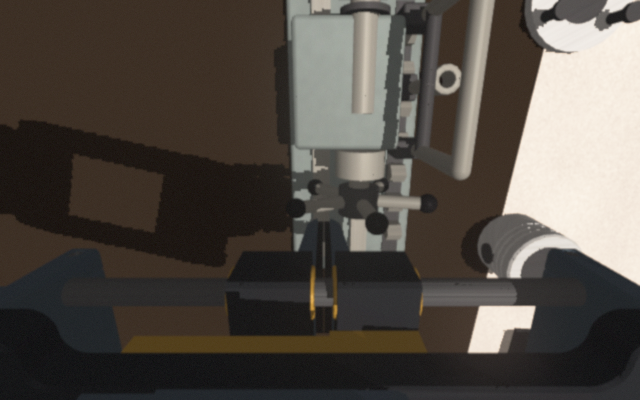

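```bash
python3 - <<'E'
from h import *
np.set_printoptions(precision=1,suppress=True)
ex=np.array([.9976,.0689]);ey=np.array([-.0689,.9976])
T=np.array([.5314,-.1151])
for z in(.1125,.14,.145,.15,.155):
  print(z,[((proj("scene",np.r_[T+a*ex+b*ey,z])[0]-[279.5,124.5])*6.5).round().tolist() for a,b in((.0135,-.016),(.0135,.016),(-.0135,.016),(.0135,.011))])
E
```

```text
0.1125 [[247.0, 296.0], [286.0, 333.0], [337.0, 312.0], [280.0, 327.0]]
0.14 [[247.0, 246.0], [287.0, 284.0], [338.0, 263.0], [280.0, 278.0]]
0.145 [[247.0, 237.0], [287.0, 274.0], [338.0, 254.0], [280.0, 268.0]]
0.15 [[247.0, 228.0], [287.0, 265.0], [339.0, 244.0], [280.0, 259.0]]
0.155 [[247.0, 219.0], [287.0, 256.0], [339.0, 235.0], [280.0, 250.0]]
```

carry_out:
  delta_pos:
    - [0,0,0.4]
    - [0,0,0.4]
    - [0,0,0]
    - [0,0.2,0]
    - [0,0.2,0]
    - [0,0.2,0]
    - [0,0.2,0]
    - [0,0.2,0]
    - [0,0,0]
    - [0,0,0]
  twist:
    - [0,0,0]
    - [0,0,0]
    - [0,0,0]
    - [0,0,0]
    - [0,0,0]
    - [0,0,0]
    - [0,0,0]
    - [0,0,0]
    - [0,0,0]
    - [0,0,0]
  claw: [0,0,0,0,0,0,0,0,0,0]

```text
t: 14.85
tool_pos: [0.5716, -0.1122, 0.0797]
tcp_rot: [0.682, 0.731, 0.001, 0.001]
ft_force: [-0.2, 0.5, -0.2]
width: 0.0007
```

```bash
python3 s.py 12 280 125; python3 look.py 12 wrist
```

```text
14.9 [ 0.57142244 -0.11224078  0.07978197] [-0.00181783 -0.77527854  0.17630672] 0.00037487251517370746
array([ 0.56376526, -0.03200186,  0.28863541]) array([-0.1454429 , -0.0060738 ,  0.03474494,  0.98873771])
14.95 [ 0.57119667 -0.11226798  0.07983163] [ 0.16244135 -0.28845485  0.00500267] 1.7120704445500656e-05
```

View pics/s12.png

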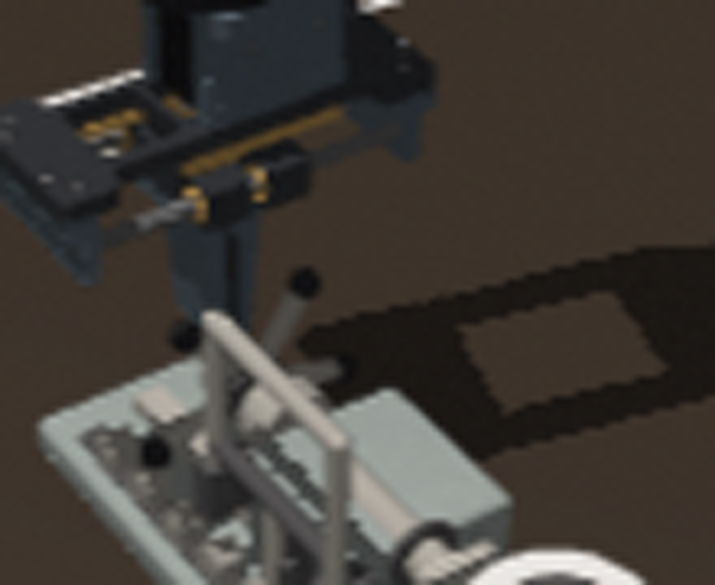

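View pics/wrist12.png

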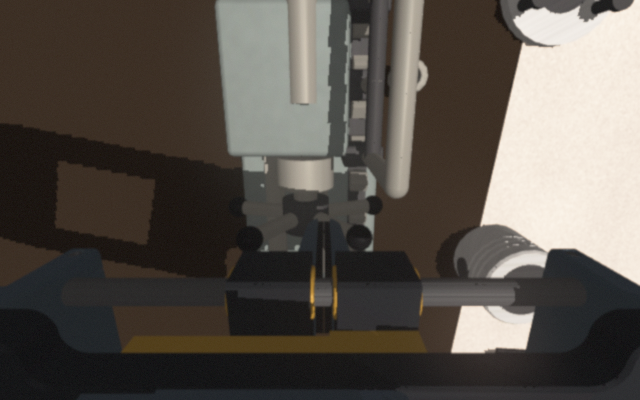

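carry_out:
  delta_pos:
    - [0,-0.1,-0.5]
    - [0,0,-0.5]
    - [0,-0.6,0]
    - [0,-0.6,0]
    - [0,-0.425,0]
    - [0,0,0]
    - [0,0,0.5]
    - [0,0,0.5]
    - [0,0,0]
    - [0,0.2,0]
    - [0,0.2,0]
    - [0,0.2,0]
    - [0,0.2,0]
    - [0,0.2,0]
    - [0,0.2,0]
    - [0,0.2,0]
    - [0,0.2,0]
    - [0,0,0]
    - [0,0,0]
  twist:
    - [0,0,0]
    - [0,0,0]
    - [0,0,0]
    - [0,0,0]
    - [0,0,0]
    - [0,0,0]
    - [0,0,0]
    - [0,0,0]
    - [0,0,0]
    - [0,0,0]
    - [0,0,0]
    - [0,0,0]
    - [0,0,0]
    - [0,0,0]
    - [0,0,0]
    - [0,0,0]
    - [0,0,0]
    - [0,0,0]
    - [0,0,0]
  claw: [0,0,0,0,0,0,0,0,0,0,0,0,0,0,0,0,0,0,0]

```text
t: 16.85
tool_pos: [0.5666, -0.1126, 0.0795]
tcp_rot: [0.682, 0.731, 0.001, 0.001]
ft_force: [-0.1, -1.0, -0.6]
width: 0.0004
```

```bash
python3 s.py 13 280 135; python3 look.py 13 wrist
```

```text
16.9 [ 0.56639    -0.11257377  0.07969   ] [-0.15210925 -0.04229518 -0.13716789] 0.0004004897799877759
array([ 0.55877213, -0.03237449,  0.2885455 ]) array([-0.14543321, -0.0060458 ,  0.03472181,  0.98874012])
16.95 [ 0.5661886  -0.11263284  0.07977667] [ 0.26739302 -0.51520993 -0.57143001] 0.00031646480749504183
```

View pics/s13.png

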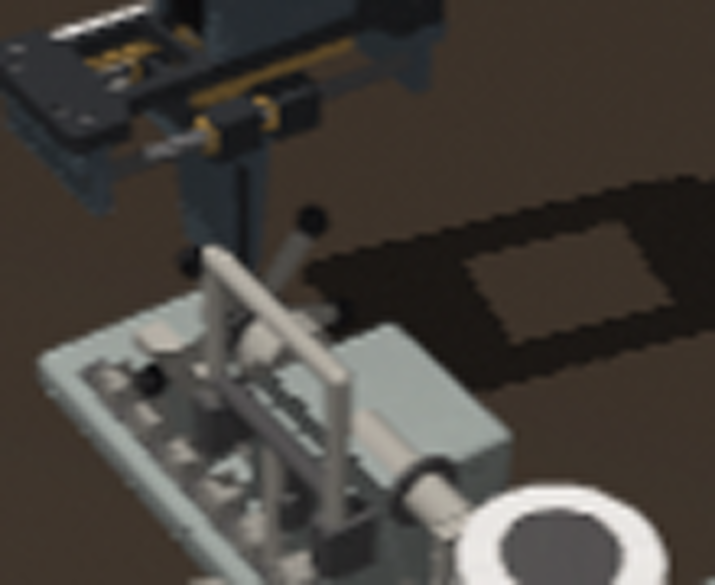

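View pics/wrist13.png

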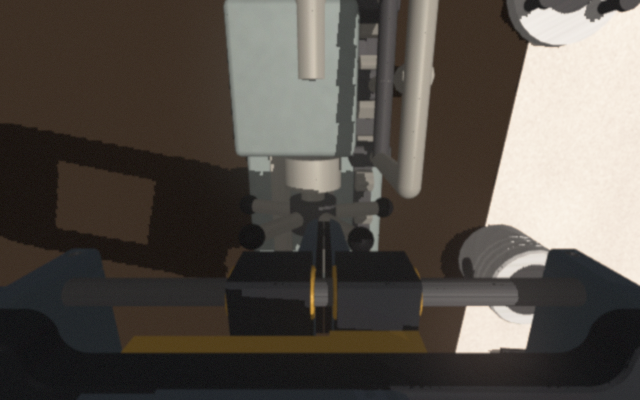

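carry_out:
  delta_pos:
    - [0,-0.1,-0.5]
    - [0,0,-0.5]
    - [0,-0.6,0]
    - [0,-0.6,0]
    - [0,-0.35,0]
    - [0,0,0]
    - [0,0,0.5]
    - [0,0,0.5]
    - [0,0,0]
    - [0,0.2,0]
    - [0,0.2,0]
    - [0,0.2,0]
    - [0,0.2,0]
    - [0,0.2,0]
    - [0,0,0]
  twist:
    - [0,0,0]
    - [0,0,0]
    - [0,0,0]
    - [0,0,0]
    - [0,0,0]
    - [0,0,0]
    - [0,0,0]
    - [0,0,0]
    - [0,0,0]
    - [0,0,0]
    - [0,0,0]
    - [0,0,0]
    - [0,0,0]
    - [0,0,0]
    - [0,0,0]
  claw: [0,0,0,0,0,0,0,0,0,0,0,0,0,0,0]

```text
t: 18.45
tool_pos: [0.5419, -0.1146, 0.0801]
tcp_rot: [0.682, 0.732, 0.001, 0.001]
ft_force: [0.3, -0.7, -0.5]
width: 0.0002
```

```bash
python3 s.py 14 280 135; python3 look.py 14 wrist
```

```text
18.5 [ 0.54123169 -0.11440712  0.07983866] [-0.51980231 -0.57536208 -1.28717422] 0.0007149605181505888
array([ 0.53346422, -0.03416623,  0.28869296]) array([-0.14546829, -0.00632192,  0.0347805 ,  0.98873117])
18.55 [ 0.54064047 -0.11434433  0.07967456] [ 0.32509237 -0.0158536   1.11143326] 0.0005788846639439369
```

View pics/s14.png

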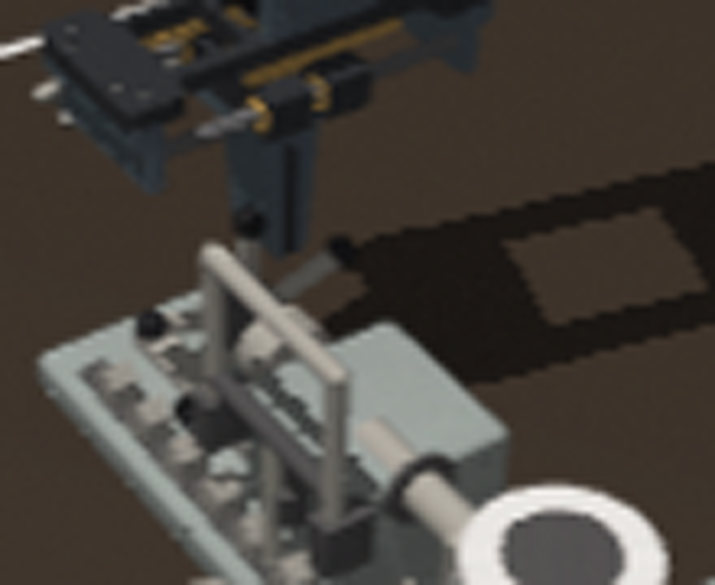

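carry_out:
  delta_pos:
    - [0,0.08,0]
    - [0,0.08,0]
    - [0,0,0]
    - [0,0,0]
  twist:
    - [0,0,0]
    - [0,0,0]
    - [0,0,0]
    - [0,0,0]
  claw: [0,0,0,0]

```text
t: 18.95
tool_pos: [0.546, -0.114, 0.0795]
tcp_rot: [0.682, 0.731, 0.0, 0.0]
ft_force: [-1.0, 0.1, 0.5]
width: 0.0004
```

carry_out:
  delta_pos:
    - [0,0.05,0]
    - [0,0.05,0]
    - [0,0,0]
    - [0,0,0]
  twist:
    - [0,0,0]
    - [0,0,0]
    - [0,0,0]
    - [0,0,0]
  claw: [0,0,0,0]

```text
t: 19.35
tool_pos: [0.5498, -0.1137, 0.0795]
tcp_rot: [0.682, 0.731, -0.0, 0.0]
ft_force: [-2.4, -1.6, 2.2]
width: 0.0004
```

```bash
python3 s.py 15 280 135; python3 look.py 15 top
```

```text
19.4 [ 0.54980011 -0.11375342  0.0795714 ] [-2.43444122 -0.84489705  1.77942265] 0.0005734983303660906
19.45 [ 0.54977738 -0.11371956  0.07953259] [-2.65716084 -1.12319301  1.66466782] 0.0004592777551912522
```

View pics/top15.png

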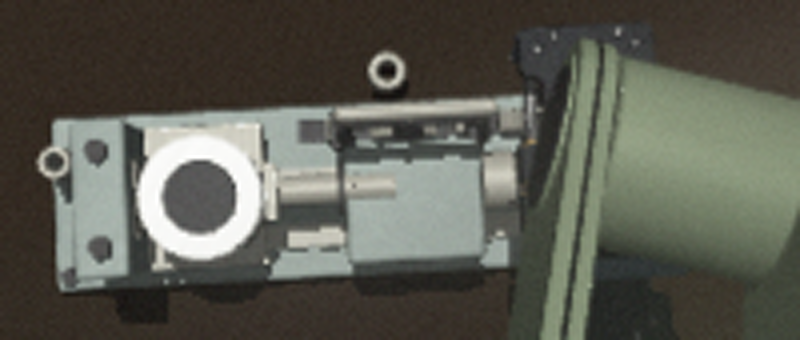

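carry_out:
  delta_pos:
    - [0,0.05,0]
    - [0,0.05,0]
    - [0,0,0]
    - [0,0,0]
  twist:
    - [0,0,0]
    - [0,0,0]
    - [0,0,0]
    - [0,0,0]
  claw: [0,0,0,0]

```text
t: 19.85
tool_pos: [0.5541, -0.1134, 0.0795]
tcp_rot: [0.682, 0.731, 0.0, 0.0]
ft_force: [-2.8, -1.0, 1.3]
width: 0.0008
```

carry_out:
  delta_pos:
    - [0,0.05,0]
    - [0,0.05,0]
    - [0,0,0]
    - [0,0,0]
  twist:
    - [0,0,0]
    - [0,0,0]
    - [0,0,0]
    - [0,0,0]
  claw: [0,0,0,0]

```text
t: 20.25
tool_pos: [0.5576, -0.1131, 0.0793]
tcp_rot: [0.682, 0.731, -0.0, -0.0]
ft_force: [-3.6, -0.5, -0.7]
width: 0.0005
```

carry_out:
  delta_pos:
    - [0,0.05,0]
    - [0,0.05,0]
    - [0,0,0]
    - [0,0,0]
  twist:
    - [0,0,0]
    - [0,0,0]
    - [0,0,0]
    - [0,0,0]
  claw: [0,0,0,0]

```text
t: 20.65
tool_pos: [0.5594, -0.1133, 0.0789]
tcp_rot: [0.682, 0.732, -0.002, -0.002]
ft_force: [-7.5, -2.9, 0.1]
width: 0.0001
```

```bash
python3 s.py 16 280 135; python3 look.py 16 top
```

```text
20.7 [ 0.55934295 -0.11329825  0.07887079] [-7.22355936 -2.79391354  0.5976879 ] 0.0004029523716408321
20.75 [ 0.55936852 -0.11329948  0.07888402] [-8.24424303 -2.70305833  0.80692535] 0.00038058576626026
```

View pics/top16.png

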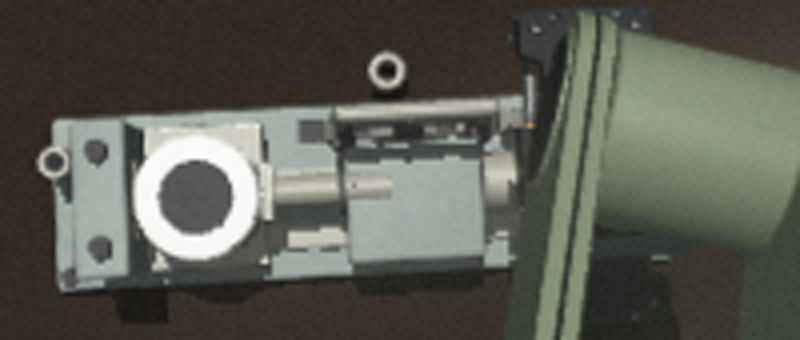

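View pics/s16.png

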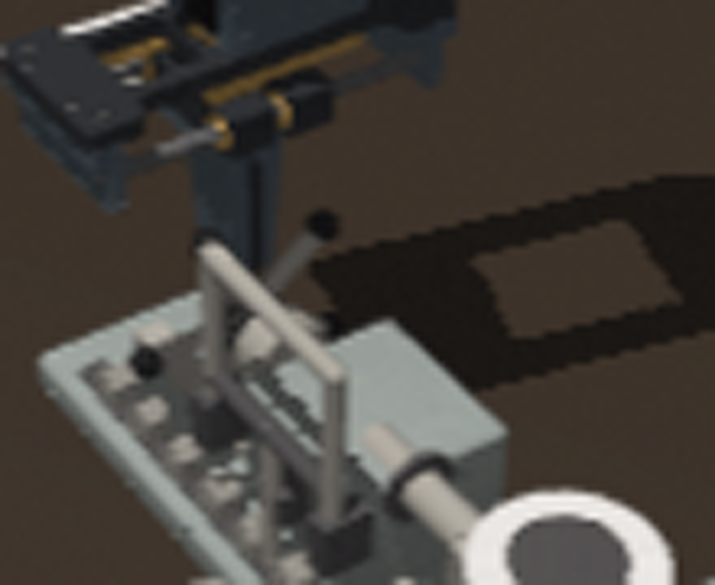

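carry_out:
  delta_pos:
    - [0,0.05,0]
    - [0,0.03,0]
    - [0,0,0]
    - [0,0,0]
  twist:
    - [0,0,0]
    - [0,0,0]
    - [0,0,0]
    - [0,0,0]
  claw: [0,0,0,0]

```text
t: 21.15
tool_pos: [0.5604, -0.1134, 0.0785]
tcp_rot: [0.682, 0.732, -0.004, -0.003]
ft_force: [-10.7, -4.0, 2.0]
width: 0.0004
```

Clamped firmly; back off and rise clear.

carry_out:
  delta_pos:
    - [0,-0.2,0]
    - [0,-0.2,0]
    - [0,0,-0.5]
    - [0,0,-0.9]
    - [0,0,-0.9]
    - [0,-0.5,-0.9]
    - [0,-0.8,-0.5]
    - [0,-0.9,0]
    - [0,-0.9,0]
    - [0,-0.9,0]
    - [0,0,0]
    - [0,0,0]
  twist:
    - [0,0,0]
    - [0,0,0]
    - [0,0,0]
    - [0,0,0]
    - [0,0,0]
    - [0,0,0]
    - [0,0,0]
    - [0,0,0]
    - [0,0,0]
    - [0,0,0]
    - [0,0,0]
    - [0,0,0]
  claw: [0,0,0,0,0,0,0,0,0,0,0,0]

```text
t: 22.35
tool_pos: [0.3903, -0.125, 0.2285]
tcp_rot: [0.682, 0.731, 0.001, 0.002]
ft_force: [0.7, 0.0, 0.1]
width: -0.0001
```

```bash
python3 look.py 17 top scene
```

```text
22.45 [ 0.39093154 -0.12502053  0.22796251] [ 0.26829842 -0.40747394  0.0554981 ] 0.00024048631164848112
```

View pics/top17.png

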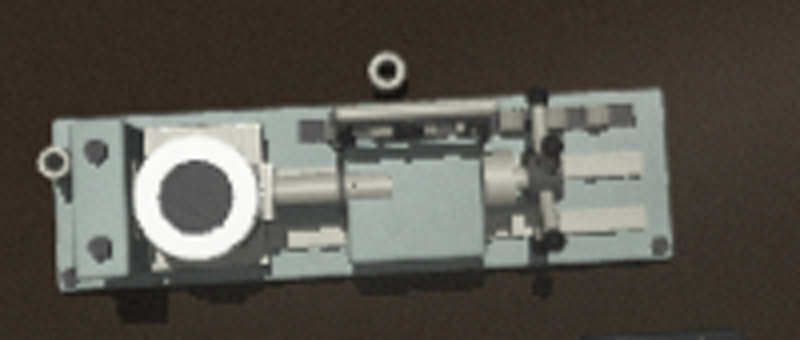

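View pics/scene17.png

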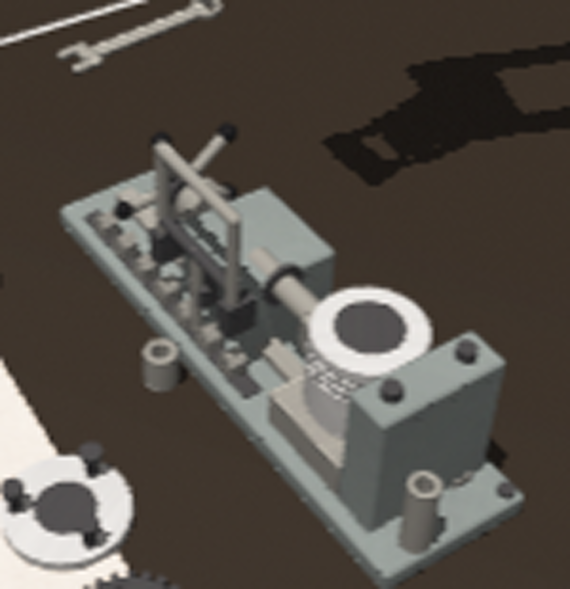

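```bash
python3 -c "
from cell import *
print(hand_in())"
```

```text
the job is handed in; nothing more can be done
None
```

I lifted the release bar, slid the carriage to the 0.12 m notch and let the bar drop in. I then turned the wheel with three spoke pushes until the pad clamped the piston. The job was handed in at about 22.5 s, and no verdict was reported.

- **Release bar:** it rose about 22 to 24 mm. After letting go, the scene picture showed it fully down, with its ends where the 0.12 m notch predicts.
- **Overshoot:** I first slid the carriage to about 0.132 m by a summing mistake, then drew it back to 0.12 m before letting go. It touched nothing on the way.
- **Notch:** at 0.12 m the pad was about 27 mm from the piston. By that measurement the next notch, 0.15 m, would have touched it.
- **Clamping:** the push force rose from about 3 N to 11 N when the pad stopped. I could not measure the pad force itself. By my torque estimate it should be well over 3 N.
- **Last pictures:** the piston looks upright, about 4 mm closer to the anvil and held by the pad. The bar is down and the socket, wristpin, spanner and flange look undisturbed. The final pictures did not cover the micrometer, the old piston or all of the sprocket. The arm is clear of everything.
- **Disagreement:** the fingertips in the pictures sit about 40 mm above the reported TCP. The first attempt to grip closed above the bar because of this, so I allowed for the offset from then on.

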